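# Flip the station marker to measured and log it

### The arm

A 6-joint arm with a two-finger parallel gripper is mounted at the origin on the work surface. World frame = base frame: x ahead of the robot, y to its left, z up, the work surface at z = 0. Lengths are in m, angles in degrees, forces in N, time in s.
With the tool pointing down it reaches from about 0.35 to 0.95 m from the base axis. Payload 17.4 kg.
Tool frame: the origin (TCP) lies between the finger pads; the fingertips stand 22 mm ahead of it and the grasp point (between the pads) lies 3 mm ahead of it; z points along the fingers, y is the line along which they close (so a half turn about z gives the same grasp; the last joint's range is limited). The gripper opens to 93 mm and grips with 3 to 60 N. Pads are 15 mm wide; open, the fingers measure 128 mm over their backs; the gripper's body (75 mm by 188 mm) begins 65 mm behind the grasp point.
Start: joints at [-67.999, 6.646, 82.598, -0, 90.757, -2.166], TCP at [0.276, -0.616, 0.241] pointing down, gripper open.
Joint ranges: [-162.19, 162.19], [-47.58, 125.68], [4.15, 143.07], [-65.23, 245.23], [0.69, 171.88], [-170.13, 170.13]. Speed limits (degrees/s): [108.29, 108.29, 127.2, 180, 180, 180].

### API

Orientations are given as a 3x3 rotation matrix whose columns are the frame's x, y, z axes.
In Python, from bench import robot gives the robot as it stands. Calls block until the motion is done:
- robot.move_ptp(position, orientation): joint-space move of the TCP to a pose.
- robot.line_to(position, orientation=None, max_speed=0.15): straight line of the TCP; orientation=None keeps the orientation; max_speed is the mean speed in m/s.
- robot.move_joints(angles): joint-space move.
- robot.gripper_open() and robot.grab(): open the fingers fully, or close them until they stop; the grip force is fixed at half the most.
- robot.wait(seconds).
- robot.inverse_kinematics(position, orientation): joint angles nearest the present ones, or None.
- robot.camera(name): name is "side" or "top" or "wrist"; returns a dict with "color" (400x640x3 uint8, red, green, blue), "camera_matrix" (3x3 intrinsics, pixels), "dist_coeffs" ([k1, k2, p1, p2, k3] as OpenCV has them; the pictures are not rectified), "pose" (4x4, takes a point from camera to world coordinates); the wrist camera has in their place "hand_eye" (4x4, takes a point from camera to tool coordinates, whose origin is the TCP and whose axes are the flange's). Camera axes: x right, y down, z forward; pixel columns grow to the right and rows downward; lengths in m; the calibration is good to about 2 mm. A picture is of the moment at which its call begins: read the wrist's pose just before it. There is no depth.
A pose or a line that the arm cannot do raises robot.Unreachable and nothing moves.
- robot.hand_in(): hands the job in; it is judged then, once.
Readings, each from a call of its own:
- robot.current_clock(): time.
- robot.current_q(): joint angles.
- robot.current_dq(): joint speeds.
- robot.current_effort(): joint torques, N m.
- robot.current_ee_pos(): TCP position.
- robot.current_orientation(): TCP orientation.
- robot.current_contact_force(): force on the tool from outside, world axes, zero at the start.
- robot.current_wrist_torque(): the same for the moment, N m.
- robot.current_finger_gap(): finger opening in m.
- robot.current_gripper_force(): force on a finger pad.
Only numpy, scipy, OpenCV 4.12 (cv2) and the standard library are available. Lean on these libraries where they do the work, as an engineer would, in place of code of your own. Each camera call takes 0.05 s, during which the arm holds its last target. There are 200 camera calls.

### The job

The hardness test at the blue station is finished: with a fingertip, push the paddle of the blue marker up and over its pivot until it lies fully down on the other side, green face up. Then press the green key on the key pad to log it. Only touch and push: do not pick anything up, leave the yellow marker's paddle, the red key and the other things on the bench as they are, and do not press the green key before the paddle is over.

Things in the scene. Friction and masses are not known exactly. Their poses are not given: they have to be found in the camera images.
- marker_blue: Flip marker: blue stand screwed to the bench, the one to flip. Origin: centre of its underside on the bench; only position and yaw vary. Base 100 (x) x 86 (y) x 12 mm. Two cheeks, 22 (x) x 7 mm at y = +-37.5 mm, rise to 85 mm and hold a level axle along y, 75 mm straight above the origin. Its paddle: 5 mm thick, 60 mm wide (y), from 6 to 92 mm off the axle, overhanging freely.
- paddle_blue (a joint): Angle of the blue paddle. 0: level, pointing to the stand's -x (towards the robot), red face up; grows as the free edge rises; pi: level, pointing to +x, green face up. Hard stops at 0 and pi. Friction hinge (0.06 N m, outweighs the 60 g paddle): it stays at any angle where it is left and never falls by itself. Starts at 0 to 0.3.
- paddle_blue_edge (a point): Middle of the free edge of the blue marker's paddle, 92 mm from the axle, half way through the thickness.
- marker_yellow: Flip marker: yellow stand screwed to the bench, to be left alone. Origin: centre of its underside on the bench; only position and yaw vary. Base 100 (x) x 86 (y) x 12 mm. Two cheeks, 22 (x) x 7 mm at y = +-37.5 mm, rise to 85 mm and hold a level axle along y, 75 mm straight above the origin. Its paddle: 5 mm thick, 60 mm wide (y), from 6 to 92 mm off the axle, overhanging freely.
- paddle_yellow (a joint): Angle of the yellow paddle. 0: level, pointing to the stand's -x (towards the robot), red face up; grows as the free edge rises; pi: level, pointing to +x, green face up. Hard stops at 0 and pi. Friction hinge (0.06 N m, outweighs the 60 g paddle): it stays at any angle where it is left and never falls by itself. Starts at 0 to 0.3.
- paddle_yellow_edge (a point): Middle of the free edge of the yellow marker's paddle.
- keypad: Loose cream key pad on a rubber foot, 90 (x) x 150 (y) x 33 mm, 0.9 kg. Origin: centre of its underside; stands level, only position and yaw vary. Two round keys on top, each in a black housing: green at y = +40 mm, red at y = -40 mm in its frame.
- key_green_top (a point): Centre of the top of the green round key, 26 mm in diameter, 51 mm above the bench and 6 mm proud of its 42 mm housing; pressed straight down, it springs back.
- key_green (a joint): Travel of the green key, m: 0 up, 0.006 fully down (5 N).
- key_red (a joint): Travel of the red key, m: 0 up. To be left alone.
- puck_steel: Loose steel specimen disc, 44 mm in diameter, 20 mm tall; origin under its centre. Bystander.
- puck_brass: Loose brass specimen disc, 38 mm in diameter, 18 mm tall; origin under its centre. Bystander.
- jar: Amber jar with black cap, 60 mm in diameter, 75 mm tall; origin under its centre. Bystander.
- brush: Brush lying on the bench; origin under its middle. Bystander.
- test_block: Loose steel block, 60 x 60 x 15 mm; origin under its centre. Bystander.
- dish: White bowl, 90 mm in diameter, 20 mm tall; origin under its centre. Bystander.
Things that resemble listed ones, but are neither listed nor needed, are in the scene too. What is shaped like the keypad but orange or turquoise is not meant.

How it is judged (in metres and radians):
On the way, in this order (a step that is already met when the one before it is completed fails the run):
1. the blue marker's paddle lies over on its other side, green up (value of joint paddle_blue above 2.98 rad), for 0.2 s.
2. the green key is pressed down (value of joint key_green above 0.004 m), for 0.05 s.
At the end, for the whole second after the job is handed in: The blue paddle is within about 9 degrees of level on its far side, green up and at rest; both keys are up again; the yellow paddle's edge is within 30 mm of where it was, the key pad stands on the bench within 40 mm of its place and every other loose thing is within 30 mm of its place (value of joint paddle_blue above 2.98 rad and velocity of joint paddle_blue between -0.05 and 0.05 rad/s and value of joint each of key_green, key_red below 0.002 m and distance of each of paddle_yellow_edge, puck_steel, puck_brass, jar, brush, test_block, dish from where it was at the start of the episode below 0.03 m and distance of keypad from where it was at the start of the episode below 0.04 m and height (world z) of keypad below 0.01 m and linear speed of keypad below 0.02 m/s); the robot touches nothing.
It fails at once if the green key is pressed before the blue paddle is over (value of joint key_green above 0.004 m and value of joint paddle_blue below 2.9 rad).
It fails at once if the red key is pressed (value of joint key_red above 0.004 m).
It fails at once if the yellow marker's paddle is moved by more than 30 mm at its edge (distance of paddle_yellow_edge from where it was at the start of the episode above 0.03 m).
It fails at once if the key pad is lifted more than 10 mm or shoved more than 40 mm (height (world z) of keypad above 0.01 m or distance of keypad from where it was at the start of the episode above 0.04 m).
It fails at once if a bystander is lifted, carried or pushed more than 30 mm (distance of any of puck_steel, puck_brass, jar, brush, test_block, dish from where it was at the start of the episode above 0.03 m).
It also fails if it takes over 54 s, if anything falls off the work surface, if the arm or the gripper's body presses on something with over 40 N, if the wrist force passes 120 N, or if a joint passes its speed limit or range.

## Working session

There is one attempt and no reset: what is moved stays moved. The work goes in short steps, each a Python script; the robot and the scene stay as the last script left them, time stands still between calls to the robot, and variables do not carry over. Pictures are saved under pics/ and viewed, at most 10 in all, crops included, and the job is handed in when it is done.

```bash
mkdir -p pics; python3 - <<'E'
from bench import robot
import cv2,pickle
d={}
for n in("top","side"):
    c=robot.camera(n);d[n]=c;cv2.imwrite(f"pics/{n}0.png",c["color"][:,:,::-1]);print(n,c["camera_matrix"],c["dist_coeffs"],c["pose"])
pickle.dump(d,open("c.pkl","wb"));print(robot.current_clock())
E
```

```text
top [[388.55530225   0.         323.76706343]
 [  0.         388.55530225 199.93414427]
 [  0.           0.           1.        ]] [-0.05849586  0.          0.          0.          0.        ] [[-0.0038011  -0.98900302  0.14784644  0.352614  ]
 [-0.99980621  0.00661444  0.01854176 -0.09387377]
 [-0.01931578 -0.14774731 -0.9888365   1.43285579]
 [ 0.          0.          0.          1.        ]]
side [[363.52148758   0.         314.86997771]
 [  0.         363.52148758 202.88918725]
 [  0.           0.           1.        ]] [-0.02245674  0.          0.          0.          0.        ] [[-0.67966906 -0.35099455  0.64409067 -0.16477344]
 [-0.73348327  0.31655789 -0.60149263  0.5832811 ]
 [ 0.00722865 -0.88124567 -0.47260324  0.6067068 ]
 [ 0.          0.          0.          1.        ]]
0.1
```

View pics/top0.png

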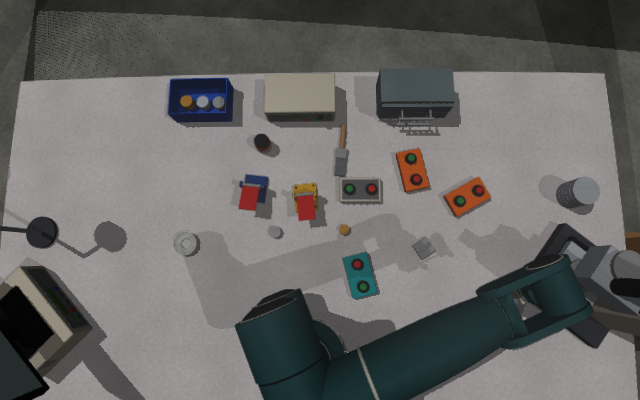

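View pics/side0.png

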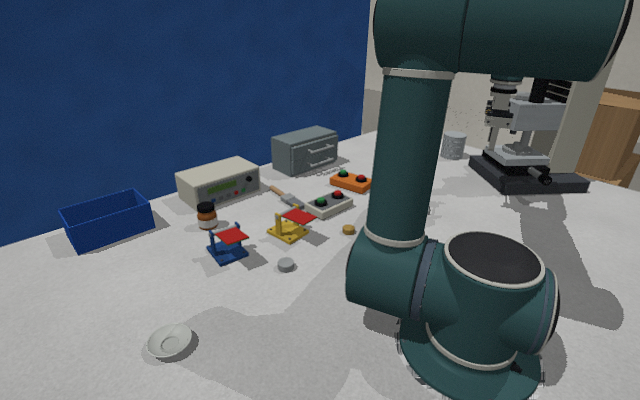

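The top view shows the blue marker at about (254,190), with its red paddle pointing down towards the robot. The cream keypad is at (360,190), with its green key at (349,189) and red key at (372,188). In the side view, the blue marker is at (228,240) and the green key at (321,201). I'll zoom in for exact pixels.

```bash
python3 - <<'E'
import cv2,pickle,numpy as np
d=pickle.load(open("c.pkl","rb"))
def crop(n,x,y,w,h,s=5):
    return cv2.resize(d[n]["color"][y:y+h,x:x+w,::-1],None,fx=s,fy=s,interpolation=cv2.INTER_CUBIC)
a=crop("top",230,165,160,60);b=crop("side",195,210,160,60)
b=crop("side",195,182,160,84,s=5)[:, :]
a=crop("top",230,168,160,52,s=5)[:260]
b=b[:340] if False else cv2.resize(b,(640,336))
a=cv2.resize(a,(640,208))
cv2.imwrite("pics/z.png",np.vstack([a,b]))
# hsv centroids
def P(n,uv,z):
    c=d[n];p=cv2.undistortPoints(np.float64([[uv]]),c["camera_matrix"],c["dist_coeffs"]).ravel()
    r=c["pose"][:3,:3]@[*p,1];o=c["pose"][:3,3];return o+r*(z-o[2])/r[2]
for n,win in(("top",(230,165,165,60)),("side",(190,180,170,90))):
    x,y,w,h=win;hsv=cv2.cvtColor(d[n]["color"],cv2.COLOR_RGB2HSV)
    for k,(lo,hi) in {"green":((50,100,40),(85,255,255)),"red":((0,150,60),(6,255,255)),"blue":((100,120,30),(125,255,255))}.items():
        m=cv2.inRange(hsv[y:y+h,x:x+w],lo,hi);N,_,s,c=cv2.connectedComponentsWithStats(m)
        for i in range(1,N):
            if s[i,4]>8: 
                uv=c[i]+[x,y];print(n,k,s[i,:5]+[x,y,0,0,0],uv.round(1),P(n,uv,.051).round(3),P(n,uv,.08).round(3))
E
```

```text
top green [346 185   7   7  37] [349. 188.] [ 0.602 -0.159  0.051] [ 0.597 -0.158  0.08 ]
top red [239 186  20  24 368] [248.5 197.8] [0.569 0.205 0.051] [0.564 0.198 0.08 ]
top red [368 185   7   7  40] [371.2 188.1] [ 0.601 -0.239  0.051] [ 0.596 -0.236  0.08 ]
top red [296 195  19  25 389] [305.6 207.2] [ 0.533 -0.003  0.051] [ 0.529 -0.005  0.08 ]
top blue [245 175  22  13 156] [256.5 179.9] [0.635 0.177 0.051] [0.629 0.171 0.08 ]
side green [242 188   3   4  11] [243.1 189.6] [ 0.83  -0.005  0.051] [0.778 0.025 0.08 ]
side green [317 197   8   6  38] [320.4 200. ] [ 0.595 -0.151  0.051] [ 0.556 -0.113  0.08 ]
side red [334 191   7   5  29] [337.  192.8] [ 0.596 -0.23   0.051] [ 0.556 -0.188  0.08 ]
side red [283 209  33  16 297] [299.  216.2] [ 0.562 -0.03   0.051] [0.524 0.002 0.08 ]
side red [215 227  34  17 310] [231.3 235.5] [0.607 0.177 0.051] [0.567 0.199 0.08 ]
side blue [212 199   3   4  10] [212.9 200.2] [0.83  0.111 0.051] [0.778 0.136 0.08 ]
side blue [235 222   5   6  14] [236.9 224.3] [0.648 0.134 0.051] [0.605 0.157 0.08 ]
side blue [207 230  41  36 651] [225.8 251.3] [0.553 0.227 0.051] [0.515 0.246 0.08 ]
```

View pics/z.png

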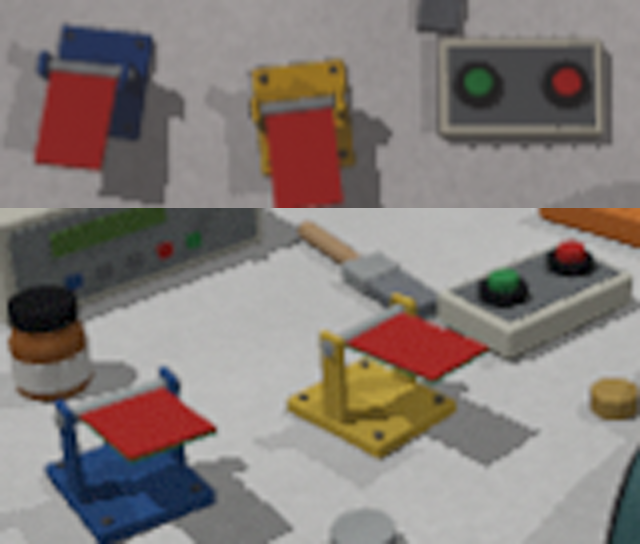

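The crop gives usable corner pixels for the blue paddle, free edge and axle side, in both views. Next I'll triangulate them and check which tool tilts the arm can reach.

```bash
python3 - <<'E'
import cv2,pickle,numpy as np
from bench import robot
d=pickle.load(open("c.pkl","rb"))
def tri(a,b):
    Ps=[];x=[]
    for n,uv in(("top",a),("side",b)):
        c=d[n];Ps.append(np.linalg.inv(c["pose"])[:3]);x.append(cv2.undistortPoints(np.float64([[uv]]),c["camera_matrix"],c["dist_coeffs"]).reshape(2,1))
    X=cv2.triangulatePoints(*Ps,*x).ravel();return X[:3]/X[3]
T=lambda x,y:(230+x/4-.4,168+y/4-.4); S=lambda x,y:(195+x/4-.4,182+(y-208)/4-.4)
pts={"axL":tri(T(50,71),S(80,414)),"axR":tri(T(118,75),S(163,388)),"frL":tri(T(35,162),S(127,459)),"frR":tri(T(102,170),S(216,430)),
"padcentroid":tri((248.5,197.8),(231.3,235.5)),"green":tri((349,188),(320.4,200)),"red":tri((371.2,188.1),(337,192.8)),
"baseBL":tri(T(62,26),S(48,468)),}
for k,v in pts.items():print(k,v.round(4))
ax=(pts["axL"]+pts["axR"])/2;fr=(pts["frL"]+pts["frR"])/2
v=fr-ax;print("dir",v.round(3),np.linalg.norm(v),"yaw",np.degrees(np.arctan2(-v[1],-v[0])),"phi",np.arcsin(v[2]/np.linalg.norm(v)))
w=pts["axL"]-pts["axR"];print("yaw from axle",np.degrees(np.arctan2(-w[0],w[1])),np.linalg.norm(w[:2]))
w=pts["frL"]-pts["frR"];print("yaw from edge",np.degrees(np.arctan2(-w[0],w[1])),np.linalg.norm(w[:2]))
w=pts["green"]-pts["red"];print(np.linalg.norm(w))
yaw=np.arctan2(-v[1],-v[0]);
for t in (90,75,60,45,30,0):
    t=np.radians(t);ex=np.array([np.cos(yaw),np.sin(yaw),0]);ez=np.array([0,0,1.])
    z=np.sin(t)*ex-np.cos(t)*ez; 
    for s in(1,-1):
        y=s*np.array([-np.sin(yaw),np.cos(yaw),0]);R=np.c_[np.cross(y,z),y,z]
        p=fr+.015*ex;p[2]=.05;q=robot.inverse_kinematics(p-.022*z,R);print(np.degrees(t).round(),s,None if q is None else np.round(q))
print(robot.current_orientation())
E
```

```text
axL [0.6101 0.2234 0.0775]
axR [0.6064 0.1625 0.0742]
frL [0.528  0.2334 0.0877]
frR [0.5204 0.1736 0.0866]
padcentroid [0.5648 0.1989 0.0811]
green [ 0.6034 -0.1594  0.0448]
red [ 0.6031 -0.2393  0.0448]
baseBL [0.6657 0.2286 0.0076]
dir [-0.084  0.011  0.011] 0.085460331060839 yaw -7.1726092915631305 phi 0.13281384346471203
yaw from axle -3.51180217267061 0.06102516027857296
yaw from edge -7.264357450375792 0.06029180451389216
0.07991504817729864
90.0 1 [ 41.   4. 139. 234.  66.  61.]
90.0 -1 [  41.    4.  139.  234.   66. -119.]
75.0 1 None
75.0 -1 None
60.0 1 None
60.0 -1 None
45.0 1 [ 31. -18. 131. -45.  39. -23.]
45.0 -1 [ 31. -18. 131. -45.  39. 157.]
30.0 1 [ 26. -15. 123. -22.  48. -45.]
30.0 -1 [ 26. -15. 123. -22.  48. 135.]
0.0 1 [ 18.  -0. 106.  -0.  74. -65.]
0.0 -1 [ 18.  -0. 106.  -0.  74. 115.]
[[ 9.12360821e-01  4.09386835e-01 -3.88646748e-04]
 [ 4.09387018e-01 -9.12360338e-01  9.39488468e-04]
 [ 3.00283319e-05 -1.01625940e-03 -9.99999483e-01]]
```

The measurements agree with the text: the paddle is 60 mm wide and 85 mm long (86 stated), the axle stands at 75 mm, the keys are 80 mm apart, and the paddle angle is about 0.13 rad. A 45° forward tilt is reachable. The plan is to close the fingers, go under the free edge and sweep it over in an arc.

```bash
cat > h.py <<'E'
import numpy as np
from bench import robot
A=np.array([.614,.1925,.075]);yaw=np.radians(-6.5)
ex=np.array([np.cos(yaw),np.sin(yaw),0]);ey=np.array([-np.sin(yaw),np.cos(yaw),0]);ez=np.array([0,0,1.])
def rot(t):
    z=np.sin(t)*ex-np.cos(t)*ez;return np.c_[np.cross(ey,z),ey,z]
def pose(phi,r=.072,back=0):
    t=np.radians(np.interp(phi,[50,130],[45,0]));p=np.radians(phi)
    u=-np.cos(p)*ex+np.sin(p)*ez;n=np.sin(p)*ex+np.cos(p)*ez;w=np.cos(t)*ex+np.sin(t)*ez
    R=rot(t);return A+r*u-n*(.0025+.0075*abs(w@n))-(.022+back)*R[:,2],R
E
python3 - <<'E'
from h import *
import cv2
for b in(.2,.17,.14,.1,0):print(b,robot.inverse_kinematics(*pose(-25,back=b)))
for f in range(-25,181,15):
    q=robot.inverse_kinematics(*pose(f));print(f,None if q is None else np.round(q))
robot.grab()
b=next(b for b in(.2,.17,.14,.1) if robot.inverse_kinematics(*pose(-25,back=b)) is not None)
robot.move_ptp(*pose(-25,back=b))
print(b,robot.current_clock(),robot.current_ee_pos(),robot.current_contact_force())
robot.line_to(*pose(-25),max_speed=.12)
print(robot.current_clock(),robot.current_ee_pos(),robot.current_contact_force())
cv2.imwrite("pics/s1.png",cv2.resize(robot.camera("side")["color"][150:300,150:390,::-1],None,fx=3,fy=3))
E
```

```text
0.2 [ 45.71070855 -42.41127081 132.44877345 -38.32943133  64.29427989
 -28.70912101]
0.17 [ 42.73540826 -39.42484772 132.88704296 -38.30842933  59.76374633
 -28.94754957]
0.14 [ 39.99408634 -36.02564538 133.04652973 -38.60669195  55.2795142
 -28.8588582 ]
0.1 [ 36.67801889 -30.93514199 132.8213782  -39.55845549  49.44103286
 -28.19414615]
0 [ 29.8478538  -16.33212602 130.15073328 -45.15148453  36.23690208
 -23.47354589]
-25 [ 30. -16. 130. -45.  36. -23.]
-10 [ 30. -19. 130. -43.  38. -25.]
5 [ 31. -20. 130. -42.  40. -28.]
20 [ 31. -22. 129. -40.  42. -30.]
35 [ 30. -22. 127. -38.  43. -32.]
50 [ 29. -22. 126. -37.  43. -35.]
65 [ 26. -18. 119. -24.  50. -47.]
80 [ 22. -13. 112. -16.  57. -56.]
95 [ 19.  -7. 104.  -9.  65. -62.]
110 [ 17.  -0.  97.  -5.  73. -66.]
125 [ 15.   7.  90.  -1.  81. -69.]
140 [ 14.  11.  87.  -0.  83. -70.]
155 [ 13.  13.  86.  -0.  81. -70.]
170 [ 13.  14.  86.  -0.  80. -70.]
0.2 4.5083 [0.39563003 0.21711506 0.19710086] [-0.15248389  0.34595414  0.1732196 ]
6.325 [0.53580405 0.20161475 0.05608173] [0.17985036 0.80837913 0.31968435]
```

View pics/s1.png

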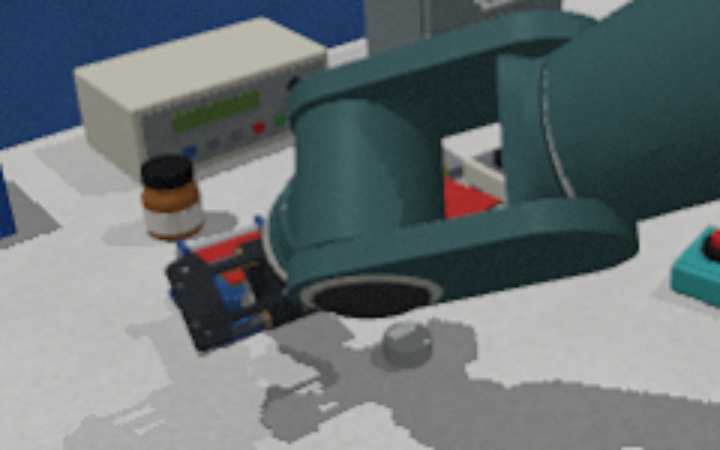

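In the side view the gripper is at the blue marker (crop about (230,280)). The paddle is still down, nothing has been disturbed and the force is near zero. Sweeping now.

```bash
python3 - <<'E'
from h import *
import cv2
for f in [-8,8,22,36,50,62,74,86,98,110,122,134,146,158,168,174]:
    robot.line_to(*pose(f),max_speed=.08)
    F=robot.current_contact_force();print(f,round(robot.current_clock(),2),F.round(1))
    if np.linalg.norm(F)>15:print("STOP");break
    if f==98:
        cv2.imwrite("pics/t2.png",robot.camera("top")["color"][:,:,::-1])
E
```

```text
-8 6.77 [ 0.2 -0.5 -0.7]
8 7.15 [ 0.5 -0.5 -0.8]
22 7.51 [-0.6  0.1 -0.2]
36 7.88 [ 0.5  0.4 -0.1]
50 8.24 [-1.1 -0.5  0.1]
62 8.62 [ 0.8 -0.3  0. ]
74 8.99 [-0.5  0.7  0.1]
86 9.37 [-0.8  0.2  0. ]
98 9.74 [-0.9 -0.5  0.1]
110 10.17 [0.3 0.7 0. ]
122 10.54 [-0.8  0.6  0.4]
134 10.91 [-0.7  0.  -0.7]
146 11.26 [ 0.   0.4 -0. ]
158 11.62 [0.5 0.6 0.2]
168 11.94 [-0.   0.2  0.1]
174 12.19 [-0.8  0.2  0.1]
```

```bash
python3 - <<'E'
from h import *
import cv2
for k in range(14):
    p=robot.current_ee_pos()
    F=np.mean([robot.current_contact_force() for _ in range(5)],0)
    print(p[2].round(4),F.round(1))
    if F[2]>5 or p[2]<.022+.0755-.006: break
    robot.line_to(p-[0,0,.0015],max_speed=.03)
robot.wait(.3)
p=robot.current_ee_pos();robot.line_to(p+[0,0,.14],max_speed=.15)
q=robot.current_q();q[0]-=40;robot.move_joints(q)
I=[robot.camera(n)["color"][:,:,::-1] for n in("top","side")]
cv2.imwrite("pics/t3.png",np.vstack([cv2.resize(I[0][160:220,220:400],(720,240)),cv2.resize(I[1][180:270,180:360],(720,360))]))
print(robot.current_clock())
E
```

```text
0.1071 [-0.8  0.2  0.1]
0.1056 [0.5 0.6 0.4]
0.1041 [-0.5  0.1 -0.2]
0.1025 [-0.9  0.4 -0.4]
0.1008 [-0.2 -0.2 -0. ]
0.0997 [-0.4  0.8  4.9]
0.0994 [-5.7 -1.5 12.3]
16.95
```

View pics/t3.png

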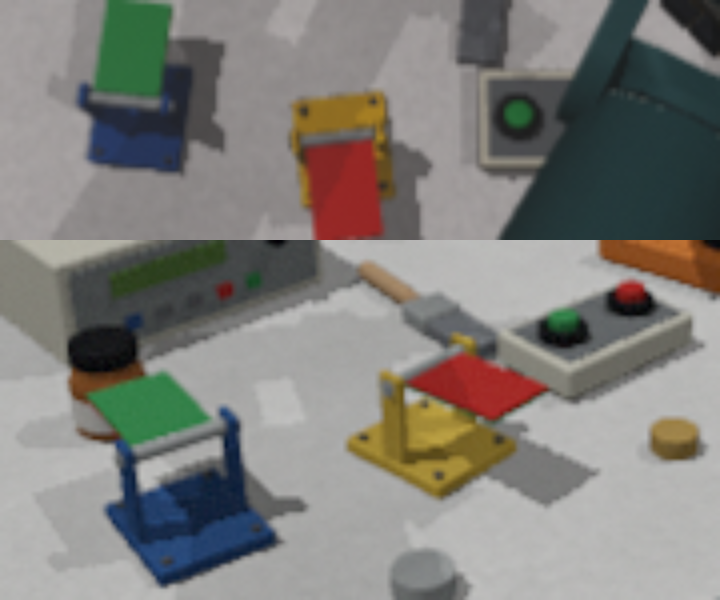

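The blue paddle lies green side up (crop about (135,45) and (150,410)). The tip met the hard stop at z = 77.7 mm, against 77.5 mm expected. The yellow paddle and the keypad look unchanged, with the green key at crop (517,115). Now I'll press the green key.

```bash
python3 - <<'E'
from h import *
import cv2
R=rot(0);g=np.array([.602,-.158,0])
robot.move_ptp(g+[0,0,.16],R)
robot.line_to(g+[0,0,.022+.056],max_speed=.1)
for k in range(16):
    p=robot.current_ee_pos();F=np.mean([robot.current_contact_force() for _ in range(3)],0)
    print((p-[0,0,.022]).round(4),F.round(1))
    if F[2]>6.5 or p[2]<.022+.0435:break
    robot.line_to(np.r_[g[:2],p[2]-.001],max_speed=.02)
robot.wait(.2);print(robot.current_ee_pos()[2]-.022,robot.current_contact_force())
robot.line_to(g+[0,0,.2],max_speed=.15)
q=robot.current_q();q[0]-=40;robot.move_joints(q);robot.wait(.3)
I=[robot.camera(n)["color"][:,:,::-1] for n in("top","side")]
cv2.imwrite("pics/t4.png",np.vstack([cv2.resize(I[0][120:260,160:460],(720,336)),cv2.resize(I[1][180:270,180:420],(720,264))]))
print(robot.current_clock(),robot.current_contact_force())
E
```

```text
[ 0.6024 -0.1581  0.0568] [-0.3  0.8  0.7]
[ 0.6022 -0.158   0.0562] [ 0.  -0.   0.4]
[ 0.6021 -0.158   0.0553] [0.6 0.4 0. ]
[ 0.6021 -0.158   0.0544] [0.4 0.1 1.7]
[ 0.6021 -0.158   0.0534] [ 1.8 -0.3  2.2]
[ 0.6021 -0.158   0.0525] [ 0.9 -0.4  3.1]
[ 0.602  -0.158   0.0515] [0.3 0.6 3.5]
[ 0.6021 -0.158   0.0506] [1.4 0.9 5. ]
[ 0.6021 -0.158   0.0496] [ 1.  -0.5  3.8]
[ 0.6021 -0.158   0.0492] [-1.9  0.9  9.7]
0.04920611842686961 [-2.38425041  1.50997103  9.37598969]
24.05 [-0.31425339 -0.25108417 -0.46180535]
```

View pics/t4.png

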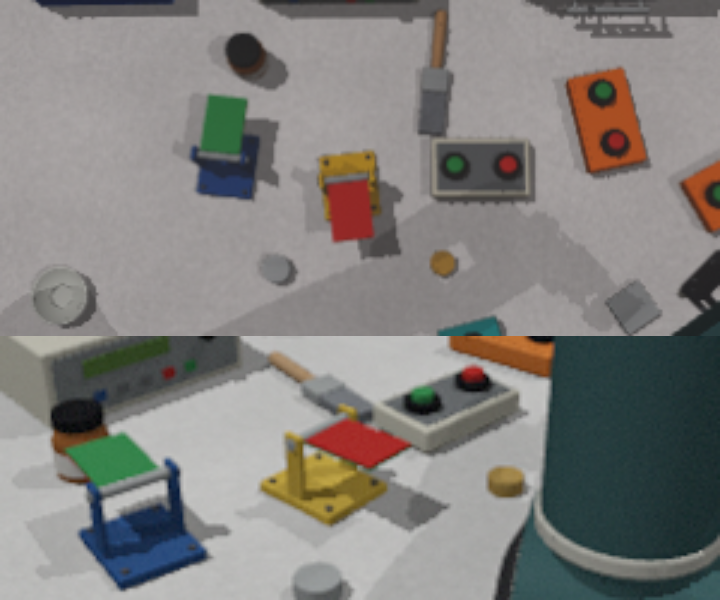

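The picture shows the paddle green side up and everything else in place. The key felt like a spring over about 6 mm and then hit a firm stop, but contact came 4 mm higher than the text says. I'll press again harder to confirm it reaches full travel, then hand in.

```bash
python3 - <<'E'
from h import *
R=rot(0);g=np.array([.602,-.158,0])
robot.move_ptp(g+[0,0,.16],R)
robot.line_to(g+[0,0,.022+.0585],max_speed=.1)
t=.0565
for k in range(12):
    robot.line_to(g+[0,0,.022+t],max_speed=.02)
    F=np.mean([robot.current_contact_force() for _ in range(3)],0)
    print(round(t,4),(robot.current_ee_pos()[2]-.022).round(4),F.round(1))
    if np.linalg.norm(F)>22:break
    t-=.001
robot.wait(.2)
robot.line_to(g+[0,0,.2],max_speed=.15)
print(robot.current_clock())
E
```

```text
0.0565 0.0568 [-0.3  1.2 -0.1]
0.0555 0.0555 [0.3 0.5 0.2]
0.0545 0.0546 [ 0.3 -1.3  2.3]
0.0535 0.0536 [0.9 0.  2.3]
0.0525 0.0526 [-0.3 -0.9  3.3]
0.0515 0.0515 [1.2 0.1 4. ]
0.0505 0.0505 [0.4 0.1 4.8]
0.0495 0.0496 [ 1.3 -0.8  4.9]
0.0485 0.0491 [-2.1  1.2 10.5]
0.0475 0.049 [-6.3  1.6 18.8]
0.0465 0.0489 [-10.2   3.4  27.7]
30.5417
```

It's confirmed: 6 mm of travel reaching 5 N, then a rigid stop.

```bash
python3 - <<'E'
from h import *
robot.wait(.3);print(robot.current_contact_force().round(1),robot.current_clock());print(robot.hand_in())
E
```

```text
[ 0.3  0.2 -0.3] 30.8417
the job is handed in; nothing more can be done
None
```

I flipped the blue paddle fully over, green face up, then pressed the green key to its stop (twice; the second press was to confirm full travel) and handed the job in at about 31 s; the hand-in call returned no verdict.

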